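# Drop the eccentric lock and run the gauge slide home

### The arm

A 6-joint arm with a two-finger parallel gripper is mounted at the origin on the work surface. World frame = base frame: x ahead of the robot, y to its left, z up, the work surface at z = 0. Lengths are in m, angles in rad, forces in N, time in s.
With the tool pointing down it reaches from about 0.25 to 0.775 m from the base axis. Payload 4 kg.
Tool frame: the origin (TCP) lies between the finger pads; the fingertips stand 25 mm ahead of it and the grasp point (between the pads) lies 6 mm ahead of it (robot.tip_reach is the z of the fingertips in the tool frame, in m); z points along the fingers, y is the line along which they close (so a half turn about z gives the same grasp; the last joint's range is limited). The gripper opens to 94 mm and grips with 3 to 60 N. Pads are 16 mm wide; open, the fingers measure 119 mm over their backs; the gripper's body (75 mm by 177 mm) begins 78 mm behind the grasp point.
Start: joints at [1.209, 0.087, 1.371, -0, 1.684, -0.103], TCP at [0.141, 0.532, 0.231] pointing down, gripper open.
Joint ranges: [-3.1, 3.1], [-0.76, 2.03], [0.27, 2.55], [-1.08, 4.22], [0.17, 2.65], [-2.57, 2.57]. Speed limits (rad/s): [2.79, 2.79, 3.14, 3.14, 3.14, 3.14].

### API

Orientations are given as [roll, pitch, yaw] about the fixed x, y, z axes, in that order (R = Rz(yaw) Ry(pitch) Rx(roll)).
In Python, from bench import robot gives the robot as it stands. The module is installed in compiled form; this text tells all that it offers.
- The arm moves only by the shell command python3 -m handwheel 'ROWS'. ROWS is JSON, a list of rows, each a list of 3 entries, a list of its own where there are three numbers: the turn, a rotation vector about the world's x, y, z in units of 90 degrees (1.0 is 90 degrees), then the shift along the world's x, y, z in units of 0.05 m (1.0 is 0.05 m), then the closure, from 0 (fully open) to 1 (shut). A call has 1 to 5 rows; each row shifts and turns the commanded pose from where the row before left it; what a row does not reach is not made up. A row lasts 1/10 s, in which the tool goes at most 50 mm and 8.59 degrees, less where a joint would pass 70% of its speed; a pose out of reach is approached as far as the arm can. A call with a number of a shift or a turn outside -1 to 1 is refused whole. A call with a gripper value outside its range is refused whole. The fingers move at their own pace and stop on an object; the grip force is fixed at half the most. Time passes only in rows, so rows that do not move let the fingers close. It gives the time, the measured TCP pose, the force, the opening and the grip force at its end, in the units of the state.
- robot.get_obs(): the state, without advancing time (a new reading comes with each control period).
- robot.snapshot(name): name is "scene" or "top"; returns (picture, depth): 400x640x3 uint8, red, green, blue; 400x640 float32, m along the optical axis (not along the pixel's ray), 0 where there is no reading.
- robot.calibration(name): a dict with "mtx" (3x3 intrinsics, pixels), "extrinsics" (4x4, takes a point from camera to world coordinates). Camera axes: x right, y down, z forward; pixel columns grow to the right and rows downward; lengths in m; the calibration is good to about 2 mm. A picture is of the moment at which its call begins. calibration takes no time and is no camera call.
- robot.close_job(): hands the job in; it is judged then, once.
Trained networks look in the newest picture that a camera, given by its name, has taken for a name from the list of things; names that differ only in an ending like _2 or _b are one class to them, and where a whole thing is asked for, a point or a joint stands for the part that bears it (a point fixed in the world has none). Each returns a list of dicts, best first, with "p" (0 to 1); they miss things now and then, are a little off and sometimes report something else, mostly with a low value. They report only what shows in the picture. A call takes as long as a camera call.
- robot.boxes_of(query, camera): "bbox" ([left, top, right, bottom] in pixels, round what is visible of it).
The state is a dict: "time": time; "joint_positions": joint angles; "qvel": joint speeds; "joint_torque": joint torques, N m; "tool_pos": TCP position; "ee_rot": TCP orientation; "wrist_force": force on the tool from outside, world axes, zero at the start; "wrist_torque": the same for the moment, N m; "width": finger opening in m; "finger_force": force on a finger pad.
Only numpy, scipy, OpenCV 4.12 (cv2) and the standard library are available. Lean on these libraries where they do the work, as an engineer would, in place of code of your own. Each camera call takes 0.05 s, during which the arm holds its last target. There are 200 camera calls.

### The job

On the little gauge fixture, first push the red knob round so that the cam lever lies over the green line, which puts the cam at its low point; only then push the blue slide forward, towards the cam, until it is fully home against its stop. Push with the fingers only: leave the collar sitting on the slide's spigot, leave the other things on the bench where they are, and finish with the hand clear.

Things in the scene. Friction and masses are not known exactly. Their poses are not given: they have to be found in the camera images.
- fixture: Dark steel base plate, 260 (x) x 170 (y) x 12 mm, fixed. Origin: centre of its underside; x = the slide's forward direction (slide to cam), y left of it, z up. Slide between two rails (tops 28 mm high); brass cam axis at x 50, y 0 mm; dial gauge (40 mm wide, top 54 mm high) at x 2, y -64 mm. A green line on it, at -60 deg (clockwise) from x about the cam axis, marks the lever's low place.
- cam_axis (a point): Point on the vertical axis of the cam, 36 mm above the bench (fixed; x = +50, y = 0 in the fixture's frame). The cam is a brass eccentric disc 44 mm across, centre 10.5 mm off the axis, so it stands 32.5 mm from the axis at the high point and 11.5 mm at the low point.
- cam_knob (a point): Centre of the top of the red upright knob on the end of the cam lever, 80 mm above the bench, 75 mm from the cam axis. The knob is a round post 18 mm in diameter, free from 39 mm (top of the flat 13 mm wide steel lever) to 80 mm above the bench. The lever turns level, is stiff (about 4 N at the knob) and stays where it is left.
- low_mark (a point): Point on the green painted line, 75 mm from the cam axis and 13 mm above the bench: the knob stands straight above it when the cam is at its low point.
- cam (a joint): Turn of cam and lever in rad: 0 with the low point facing the slide (lever over the green line), growing anticlockwise seen from above. Starts between 1.4 and 2.8, so turn it clockwise; it can go past 0, to -0.6. Away from 0 the cam stops the slide before it gets home.
- push_plate (a point): Centre of the rear face of the slide's upright blue push plate, 60 mm above the bench. The plate is 60 mm wide (fixture y), 10 mm thick and its free part stands from 28 to 78 mm above the bench; pushing this face along the fixture's +x moves the slide forward. The slide's steel nose is 75 mm ahead of this face.
- slide (a joint): Travel of the slide forward in m, along the fixture's +x: starts between 0 and 0.010 and is fully home, at a hard stop, at 0.032. It needs about 2 N to move, and stays where it is left. Its nose is 45 mm from the cam axis at 0 and 13 mm when home.
- collar (a joint): Height in m by which the loose aluminium collar has been lifted off the slide; 0 when it is seated, as at the start. The collar, 36 mm outside and 28 mm high, is slipped over the 16 mm spigot on the slide, 45 mm ahead of the push plate's rear face, its top 56 mm above the bench. It rides along with the slide.
- flange: Loose turned aluminium flange, 68 mm across, 36 mm high, standing on the bench near the fixture; origin at the centre of its underside. To be left alone.
- meter: Blue multimeter lying on the bench beyond the cam end of the fixture, 78 x 150 x 39 mm; origin at the centre of its underside. To be left alone.
- bottle: White bottle with a red cap, 60 mm across, 150 mm high, standing on the bench; origin at the centre of its underside. To be left alone.
- sleeve: Turned aluminium spindle sleeve, 60 mm across at its foot, 70 mm high, standing on the bench; origin at the centre of its underside. To be left alone.

How it is judged:
By the outcome, as a careful person would: the job done as asked, in the order asked, and still so for the second after the job is handed in, with the robot touching nothing.
It also fails if it takes over 51 s, if anything falls off the work surface, if the arm or the gripper's body presses on something with over 40 N, if the wrist force passes 120 N, or if a joint passes its speed limit or range.

## Working session

There is one attempt and no reset: what is moved stays moved. The work goes in short steps, Python scripts to look and compute and a shell command to move; the robot and the scene stay as the last step left them, time stands still between calls to the robot, and variables do not carry over. Pictures are saved under pics/ and viewed, at most 10 in all, crops included, and the job is handed in when it is done.

```bash
mkdir -p pics
cat > h.py <<'E'
import numpy as np, cv2
from bench import robot
def world(cam,u,v,d):
    c=robot.calibration(cam);K=np.array(c["mtx"]);T=np.array(c["extrinsics"])
    return (T@np.r_[np.linalg.inv(K)@[u,v,1]*d,1])[:3]
def at_z(cam,u,v,z):
    c=robot.calibration(cam);K=np.array(c["mtx"]);T=np.array(c["extrinsics"])
    r=T[:3,:3]@np.linalg.inv(K)@[u,v,1];o=T[:3,3]
    return o+r*(z-o[2])/r[2]
E
python3 - <<'E'
from h import *
np.set_printoptions(precision=4,suppress=True)
for c in ["scene","top"]:
    p,d=robot.snapshot(c);cv2.imwrite(f"pics/{c}0.png",p[:,:,::-1]);np.save(f"{c}0.npy",d)
    cv2.imwrite(f"pics/{c}0.png",p[:,:,::-1])
    print(c,np.array(robot.calibration(c)["extrinsics"])[:3])
    for q in ["fixture","cam_knob","push_plate","collar","low_mark","flange","meter","bottle","sleeve"]:
        print(q,[(np.round(b["bbox"]).astype(int).tolist(),round(b["p"],2)) for b in robot.boxes_of(q,c)[:2]])
print(robot.get_obs())
E
```

```text
scene [[ 0.55    0.5051 -0.6651  1.1512]
 [ 0.835  -0.3176  0.4493 -0.3378]
 [ 0.0158 -0.8025 -0.5964  0.6117]]
fixture [([182, 191, 334, 293], 0.67)]
cam_knob [([231, 233, 255, 263], 0.94)]
push_plate [([251, 192, 296, 244], 0.7)]
collar [([261, 216, 280, 230], 0.66)]
low_mark [([183, 194, 337, 296], 0.7)]
flange [([308, 250, 341, 285], 0.75)]
meter [([113, 222, 180, 291], 0.69)]
bottle [([342, 136, 365, 202], 0.68)]
sleeve [([158, 280, 196, 332], 0.58)]
top [[-0.0287 -0.9961  0.083   0.5096]
 [-0.9995  0.0294  0.0065  0.0249]
 [-0.0089 -0.0828 -0.9965  1.0619]]
fixture [([294, 197, 424, 285], 0.92)]
cam_knob [([368, 197, 393, 246], 0.91), ([436, 181, 468, 204], 0.62)]
push_plate [([322, 227, 364, 260], 0.8)]
collar [([337, 232, 357, 250], 0.52), ([440, 231, 480, 307], 0.48)]
low_mark [([292, 200, 424, 288], 0.86)]
flange [([309, 163, 341, 193], 0.66), ([323, 225, 366, 259], 0.27)]
meter [([442, 232, 483, 308], 0.61), ([310, 158, 342, 193], 0.32)]
bottle [([211, 245, 248, 274], 0.8)]
sleeve [([437, 178, 468, 204], 0.62)]
{'time': 1.0, 'joint_positions': array([ 1.2089,  0.0872,  1.3707,  0.    ,  1.6836, -0.1031]), 'qvel': array([ 0.0009,  0.0009,  0.001 ,  0.0006, -0.0004, -0.0002]), 'joint_torque': array([ -0.0006, -34.0049, -30.2604,   0.0717,   0.0238,  -0.    ]), 'tool_pos': array([0.1407, 0.5317, 0.2305]), 'ee_rot': array([ 3.1415, -0.    ,  2.8828]), 'wrist_force': array([-0.347 ,  0.0329, -0.4161]), 'wrist_torque': array([-0.0136, -0.0443, -0.0159]), 'finger_force': 0.0, 'width': 0.09392885703571026}
```

Run:
```python
import cv2
a=cv2.imread("pics/top0.png")[150:320,200:500];b=cv2.imread("pics/scene0.png")[130:340,100:390]
cv2.imwrite("pics/topc.png",cv2.resize(a,(780,442),interpolation=cv2.INTER_CUBIC))
cv2.imwrite("pics/scec.png",cv2.resize(b,(783,567),interpolation=cv2.INTER_CUBIC))
```

```text
(no output)
```

View pics/topc.png

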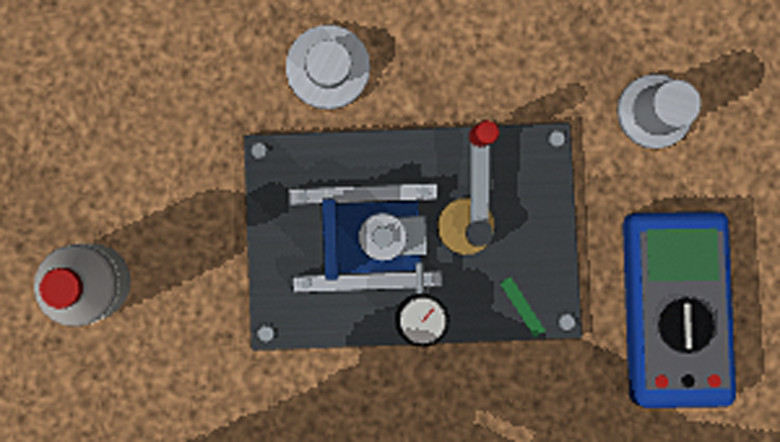

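View pics/scec.png

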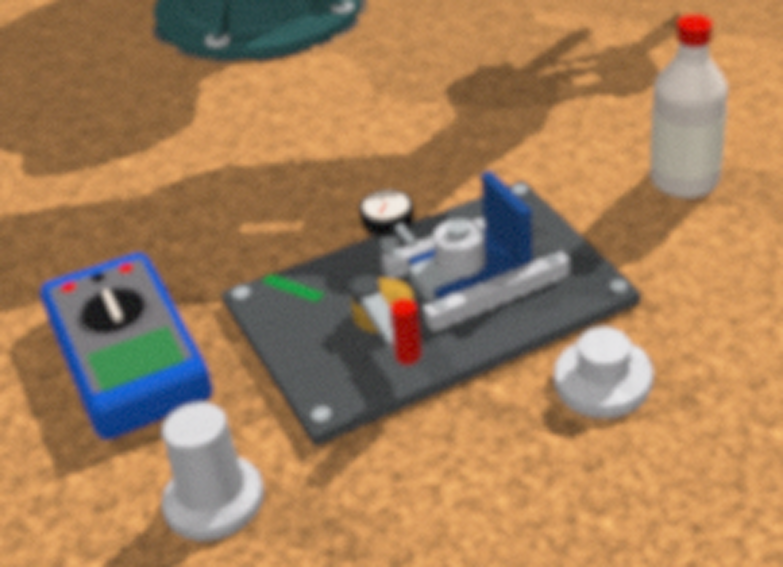

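The top view shows the fixture with the slide pointing to image right (world -y). The red knob is at crop (486,132), the hub at (480,234), the green line around (523,306), and the push plate's rear edge at x≈325. The scene view shows the same layout: flange left of the fixture, sleeve and meter beyond the cam, bottle behind the slide.

Run:
```python
from h import *
np.set_printoptions(precision=4,suppress=True)
f=lambda u,v,z:at_z("top",200+u/2.6,150+v/2.6,z)
C=np.array([f(u,v,.012) for u,v in [(245,136),(570,123),(582,335),(252,350)]])
print(C); o=C.mean(0)
x=(C[1]+C[2]-C[0]-C[3])[:2];yaw=np.arctan2(x[1],x[0])
y=(C[0]+C[1]-C[2]-C[3])[:2];yaw2=np.arctan2(y[1],y[0])-np.pi/2
print("o",o,"yaw",yaw,yaw2,np.linalg.norm(x)/2,np.linalg.norm(y)/2)
yaw=(yaw+yaw2)/2
R=np.array([[np.cos(yaw),-np.sin(yaw)],[np.sin(yaw),np.cos(yaw)]])
F=lambda p:R.T@(np.asarray(p)[:2]-o[:2]); W=lambda a,b:o[:2]+R@[a,b]
k=f(486,132,.08); print("knob top-view",k,F(k)); 
print("hub",f(480,234,.045),F(f(480,234,.045)),"cam axis",W(50,0)*0+W(.05,0))
print("low mark",W(.05+.075*np.cos(np.pi/3),-.075*np.sin(np.pi/3)),"line seen",F(f(502,280,.013)),F(f(538,333,.013)))
print("plate top rear",F(f(324,199,.078)),F(f(326,279,.078)))
s=2.7
g=lambda u,v,z:at_z("scene",100+u/2.7,130+v/2.7,z)
print("scene knob",F(g(405,306,.08)), "plate top",F(g(490,177,.078)),F(g(530,212,.078)),"corners",F(g(228,294,.012)),F(g(318,438,.012)),F(g(637,297,.012)))
# knob triangulation
def ray(c,u,v):
    a=at_z(c,u,v,0);b=at_z(c,u,v,.1);return a,(b-a)/np.linalg.norm(b-a)
a,d=ray("top",200+486/2.6,150+132/2.6);b,e=ray("scene",100+405/2.7,130+306/2.7)
t=np.linalg.lstsq(np.c_[d,-e],b-a,rcond=None)[0];print("knob tri",a+d*t[0],b+e*t[1])
for n,u,v,z in [("flange",327,66,.02),("flange boss",328,62,.036),("sleeve",655,112,.01),("bottle",80,290,.05)]:print(n,f(u,v,z),F(f(u,v,z)))
```

```text
[[ 0.5902  0.0698  0.012 ]
 [ 0.593  -0.1885  0.012 ]
 [ 0.4261 -0.1902  0.012 ]
 [ 0.4217  0.0687  0.012 ]]
o [ 0.5077 -0.0601  0.012 ] yaw -1.556985416379938 -1.5622706767129255 0.2586470513538947 0.16768902220765258
knob top-view [ 0.5827 -0.1122  0.08  ] [0.0529 0.0744]
hub [ 0.5073 -0.1093  0.045 ] [ 0.0492 -0.001 ] cam axis [ 0.5083 -0.1101]
low mark [ 0.4438 -0.1483] line seen [ 0.0688 -0.0378] [ 0.0948 -0.0801]
plate top rear [-0.0693  0.0296] [-0.0703 -0.0294]
scene knob [0.0516 0.0773] plate top [-0.0663 -0.0197] [-0.069   0.0329] corners [ 0.1241 -0.0769] [0.1258 0.0896] [-0.1253  0.0889]
knob tri [ 0.5828 -0.1123  0.0786] [ 0.5839 -0.1102  0.0784]
flange [0.6433 0.0031 0.02  ] [-0.0616  0.1362]
flange boss [0.6443 0.0025 0.036 ] [-0.0611  0.1373]
sleeve [ 0.5999 -0.2568  0.01  ] [0.1978 0.09  ]
bottle [0.4736 0.1966 0.05  ] [-0.257  -0.0312]
```

```bash
for i in 1; do :; done
python3 -m handwheel '[[[0,0,0.03],[0.44,-0.64,0],0.64],[[0,0,0.03],[0.44,-0.64,0],0.64],[[0,0,0.03],[0.44,-0.64,0],0.64],[[0,0,0.03],[0.44,-0.64,0],0.64],[[0,0,0.03],[0.44,-0.64,0],0.64]]'
python3 -m handwheel '[[[0,0,0.015],[0.44,-0.64,0],0.64],[[0,0,0],[0.44,-0.64,0],0.64],[[0,0,0],[0.44,-0.64,0],0.64],[[0,0,0],[0.44,-0.64,0],0.64],[[0,0,0],[0.44,-0.64,0],0.64]]'
python3 -m handwheel '[[[0,0,0],[0.44,-0.64,0],0.64],[[0,0,0],[0.44,-0.64,0],0.64],[[0,0,0],[0.44,-0.64,0],0.64],[[0,0,0],[0.44,-0.64,0],0.64],[[0,0,0],[0.44,-0.64,0],0.64]]'
```

```text
time: 1.5
tool_pos: [0.2513, 0.3704, 0.2306]
ee_rot: [3.141, 0.0, 3.121]
wrist_force: [0.5, 0.3, -0.1]
width: 0.0574
finger_force: 0.0
time: 2.0
tool_pos: [0.3614, 0.2103, 0.2308]
ee_rot: [3.141, 0.001, -3.141]
wrist_force: [0.2, 0.4, -0.6]
width: 0.034
finger_force: 0.0
time: 2.5
tool_pos: [0.4715, 0.0502, 0.2307]
ee_rot: [3.141, 0.001, -3.142]
wrist_force: [1.1, 0.1, -0.3]
width: 0.0341
finger_force: 0.0
```

```bash
python3 -m handwheel '[[[0,0,0],[0.5,-0.7,0],0.64],[[0,0,0],[0.5,-0.7,0],0.64],[[0,0,0],[0.5,-0.7,0],0.64],[[0,0,0],[0.5,-0.7,-0.5],0.64],[[0,0,0],[0.23,-0.42,-0.8],0.64]]'
python3 -m handwheel '[[[0,0,0],[0,0,-0.5],0.64],[[0,0,0],[0,0,0],0.64]]'
python3 - <<'E'
from h import *
ps=[]
for c,(v0,v1,u0,u1) in [("scene",(150,320,150,320)),("top",(150,320,300,470))]:
    p,d=robot.snapshot(c);ps.append(cv2.resize(p[v0:v1,u0:u1,::-1],(400,400),interpolation=cv2.INTER_CUBIC))
cv2.imwrite("pics/a.png",np.hstack(ps))
print(robot.get_obs()["tool_pos"])
E
```

```text
time: 3.0
tool_pos: [0.5858, -0.1127, 0.1679]
ee_rot: [-3.139, 0.008, 3.14]
wrist_force: [0.8, -0.6, 0.0]
width: 0.0339
finger_force: 0.0
time: 3.2
tool_pos: [0.5795, -0.1094, 0.1349]
ee_rot: [3.138, -0.01, 3.14]
wrist_force: [0.1, 0.6, -0.9]
width: 0.0337
finger_force: 0.0
[ 0.58220221 -0.10913923  0.14068991]
```

View pics/a.png

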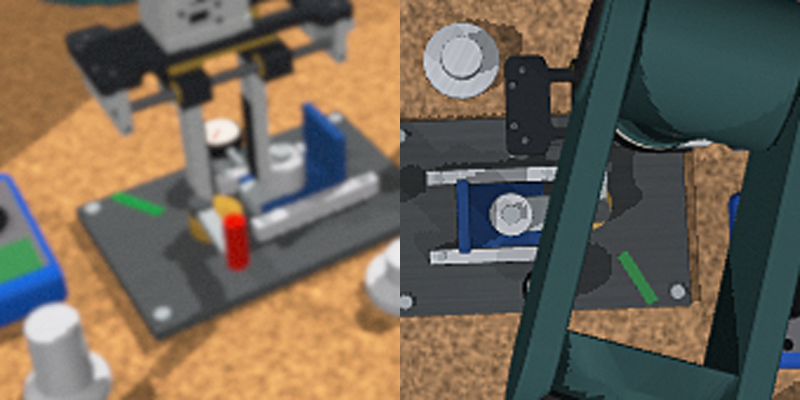

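The scene view shows the open fingers above and around the red knob (crop 237,240), lined up as computed, so I go down.

```bash
python3 -m handwheel '[[[0,0,0],[0,-0.03,-0.35],0.64],[[0,0,0],[0,0,-0.35],0.64],[[0,0,0],[0,0,-0.35],0.64],[[0,0,0],[0,0,-0.3],0.64],[[0,0,0],[0,0,0],0.64]]'
python3 - <<'E'
import numpy as np
from h import *
o=robot.get_obs();print(o["tool_pos"],o["wrist_force"])
# arc plan, 30 rows: centre A, world angle from 0ish, ends at fixture -60
A=np.array([.508,-.110]);yaw=-1.5596
th=np.radians(np.linspace(90,-60,31)-1.0*0)+yaw
th=np.linspace(np.radians(88.5),np.radians(-62),31)+yaw
P=A+.075*np.c_[np.cos(th),np.sin(th)]
D=np.diff(P,axis=0)/.05
print("turn/row units",np.degrees(th[1]-th[0])/90);print(np.round(D,3).tolist());print(P[0],P[-1],np.degrees(th[[0,-1]]))
E
```

```text
time: 3.8
tool_pos: [0.5817, -0.1101, 0.0725]
ee_rot: [3.141, -0.001, -3.14]
wrist_force: [0.3, -0.4, -0.6]
width: 0.0337
finger_force: 0.0
[ 0.58171884 -0.11008442  0.07250076] [ 0.31224782 -0.4123543  -0.61695391]
turn/row units -0.05574074074074076
[[-0.008, -0.131], [-0.019, -0.13], [-0.03, -0.128], [-0.041, -0.125], [-0.052, -0.12], [-0.063, -0.115], [-0.072, -0.11], [-0.082, -0.103], [-0.09, -0.095], [-0.098, -0.087], [-0.106, -0.078], [-0.112, -0.069], [-0.118, -0.058], [-0.122, -0.048], [-0.126, -0.037], [-0.129, -0.026], [-0.13, -0.015], [-0.131, -0.003], [-0.131, 0.008], [-0.13, 0.02], [-0.128, 0.031], [-0.124, 0.042], [-0.12, 0.053], [-0.115, 0.063], [-0.109, 0.073], [-0.102, 0.082], [-0.095, 0.091], [-0.086, 0.099], [-0.077, 0.106], [-0.068, 0.112]]
[ 0.58299158 -0.11112373] [ 0.4421773  -0.14594958] [  -0.85849773 -151.35849773]
```

```bash
python3 -m handwheel '[[[0,0,-0.056],[-0.008,-0.131,0],0.64],[[0,0,-0.056],[-0.019,-0.13,0],0.64],[[0,0,-0.056],[-0.03,-0.128,0],0.64],[[0,0,-0.056],[-0.041,-0.125,0],0.64],[[0,0,-0.056],[-0.052,-0.12,0],0.64]]'
python3 -m handwheel '[[[0,0,-0.056],[-0.063,-0.115,0],0.64],[[0,0,-0.056],[-0.072,-0.11,0],0.64],[[0,0,-0.056],[-0.082,-0.103,0],0.64],[[0,0,-0.056],[-0.09,-0.095,0],0.64],[[0,0,-0.056],[-0.098,-0.087,0],0.64]]'
```

```text
time: 4.3
tool_pos: [0.5757, -0.1407, 0.0747]
ee_rot: [3.138, 0.001, 2.7]
wrist_force: [0.4, 4.6, -1.0]
width: 0.0341
finger_force: 2.1
time: 4.8
tool_pos: [0.5558, -0.1662, 0.0748]
ee_rot: [3.137, 0.0, 2.26]
wrist_force: [0.9, 4.4, 0.0]
width: 0.034
finger_force: 2.0
```

```bash
python3 -m handwheel '[[[0,0,-0.056],[-0.106,-0.078,0],0.64],[[0,0,-0.056],[-0.112,-0.069,0],0.64],[[0,0,-0.056],[-0.118,-0.058,0],0.64],[[0,0,-0.056],[-0.122,-0.048,0],0.64],[[0,0,-0.056],[-0.126,-0.037,0],0.64]]'
python3 -m handwheel '[[[0,0,-0.056],[-0.129,-0.026,0],0.64],[[0,0,-0.056],[-0.13,-0.015,0],0.64],[[0,0,-0.056],[-0.131,-0.003,0],0.64],[[0,0,-0.056],[-0.131,0.008,0],0.64],[[0,0,-0.056],[-0.13,0.02,0],0.64]]'
python3 -m handwheel '[[[0,0,-0.056],[-0.128,0.031,0],0.64],[[0,0,-0.056],[-0.124,0.042,0],0.64],[[0,0,-0.056],[-0.12,0.053,0],0.64],[[0,0,-0.056],[-0.115,0.063,0],0.64],[[0,0,-0.056],[-0.109,0.073,0],0.64]]'
python3 -m handwheel '[[[0,0,-0.056],[-0.102,0.082,0],0.64],[[0,0,-0.056],[-0.095,0.091,0],0.64],[[0,0,-0.056],[-0.086,0.099,0],0.64],[[0,0,-0.056],[-0.077,0.106,0],0.64],[[0,0,-0.056],[-0.068,0.112,0],0.64]]'
python3 - <<'E'
from h import *
ps=[]
for c,(v0,v1,u0,u1) in [("scene",(150,320,150,320)),("top",(150,320,300,470))]:
    p,d=robot.snapshot(c);ps.append(cv2.resize(p[v0:v1,u0:u1,::-1],(400,400),interpolation=cv2.INTER_CUBIC))
cv2.imwrite("pics/b.png",np.hstack(ps))
o=robot.get_obs();print(o["time"],o["tool_pos"],o["wrist_force"])
E
```

```text
time: 5.3
tool_pos: [0.5272, -0.1812, 0.0749]
ee_rot: [3.136, -0.0, 1.82]
wrist_force: [3.5, 3.1, -1.7]
width: 0.0339
finger_force: 2.0
time: 5.8
tool_pos: [0.4952, -0.1829, 0.0752]
ee_rot: [3.135, -0.001, 1.38]
wrist_force: [4.3, 0.9, -2.1]
width: 0.034
finger_force: 2.0
time: 6.3
tool_pos: [0.4655, -0.1708, 0.0754]
ee_rot: [3.134, -0.002, 0.94]
wrist_force: [4.4, -1.5, -3.3]
width: 0.034
finger_force: 2.0
time: 6.8
tool_pos: [0.4436, -0.1472, 0.0754]
ee_rot: [3.134, -0.003, 0.5]
wrist_force: [3.4, -3.5, -3.4]
width: 0.0343
finger_force: 2.2
6.9 [ 0.44291794 -0.14651165  0.07530056] [ 1.34643353 -1.84292791  0.86369638]
```

View pics/b.png

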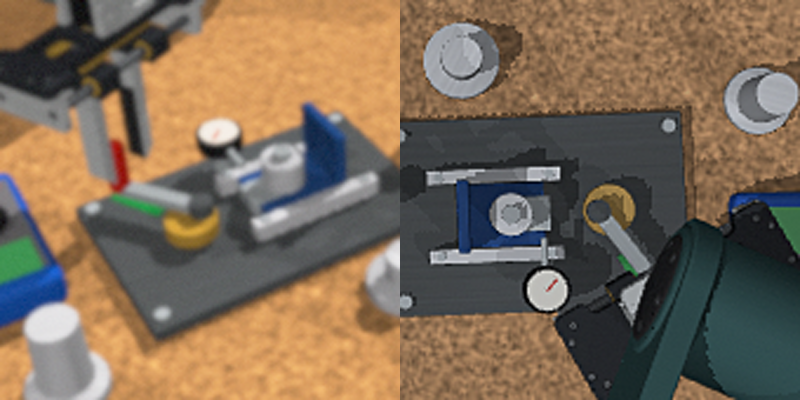

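The lever is close to the green line: the scene shows the knob at (119,165) still slightly short of it, sitting against the trailing finger (about 5° left). I'll push that bit, rise and check.

```bash
python3 -m handwheel '[[[0,0,-0.026],[-0.033,0.054,0],0.64],[[0,0,-0.026],[-0.032,0.054,0],0.64],[[0,0,0],[0,0,0],0.64],[[0,0,0],[0,0,0],0.64]]'
python3 -m handwheel '[[[0,0,0],[0.02,-0.06,0],0.64],[[0,0,0],[0,0,0.4],0.64],[[0,0,0],[0,0,0.8],0.64],[[0,0,0],[0,0,0.8],0.64],[[0,0,0],[0,0,0.5],0.64]]'
python3 -m handwheel '[[[0,0,0],[0,0.6,0.3],0.8],[[0,0,0],[0,0.8,0],1],[[0,0,0],[0,0.8,0],1],[[0,0,0],[0,0.8,0],1],[[0,0,0],[0,0.8,0],1]]'
python3 - <<'E'
from h import *
ps=[]
for c,(v0,v1,u0,u1) in [("scene",(170,300,160,290)),("top",(180,310,320,450))]:
    p,d=robot.snapshot(c);ps.append(cv2.resize(p[v0:v1,u0:u1,::-1],(400,400),interpolation=cv2.INTER_CUBIC))
cv2.imwrite("pics/c.png",np.hstack(ps))
E
```

```text
time: 7.3
tool_pos: [0.44, -0.1414, 0.075]
ee_rot: [3.137, -0.003, 0.423]
wrist_force: [2.3, -4.2, 2.3]
width: 0.0336
finger_force: 1.9
time: 7.8
tool_pos: [0.4392, -0.143, 0.2002]
ee_rot: [-3.141, -0.001, 0.423]
wrist_force: [0.0, 0.0, -0.2]
width: 0.0336
finger_force: 0.0
time: 8.3
tool_pos: [0.4379, 0.0485, 0.2121]
ee_rot: [-3.139, 0.003, 0.422]
wrist_force: [0.1, 1.3, -0.9]
width: 0.0007
finger_force: 0.0
```

View pics/c.png

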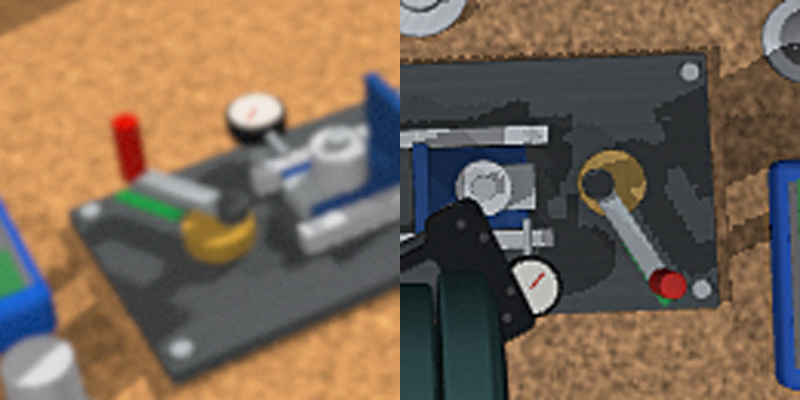

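The lever now lies over the green line in both halves of the picture. Top half: hub (598,183), knob (672,285). I'll check the angle numerically.

Run:
```python
from h import *
np.set_printoptions(precision=4,suppress=True)
s=400/130
t=lambda u,v,z:at_z("top",320+(u-400)/s,180+v/s,z)
A=np.array([.508,-.110]);yaw=-1.5596
def ang(p):
    d=p[:2]-A;return p,np.degrees(np.arctan2(d[1],d[0])-yaw),np.hypot(*d)
print("top",ang(t(674,283,.08)),"hub",t(598,183,.045))
print("scene",ang(at_z("scene",160+127/s,170+121/s,.08)))
# green line ends from first top view
for u,v in [(502,280),(538,333),(510,282),(530,331)]:print(ang(at_z("top",200+u/2.6,150+v/2.6,.013))[1:])
# lever centre-line near knob and green line in scene/top: same comparison with lever mid
print("lever mid top",ang(t(635,237,.039)))
```

```text
top (array([ 0.4453, -0.1487,  0.08  ]), np.float64(-58.94076836643263), np.float64(0.07373441341544493)) hub [ 0.5083 -0.1088  0.045 ]
scene (array([ 0.4482, -0.1462,  0.08  ]), np.float64(-59.48620142665816), np.float64(0.0698831321744461))
(np.float64(-63.276409476419694), np.float64(0.04198652489159251))
(np.float64(-60.679257469415475), np.float64(0.09154869391638551))
(np.float64(-57.47105848013259), np.float64(0.046625255048811584))
(np.float64(-63.639660733951885), np.float64(0.08707948273822964))
lever mid top (array([ 0.4728, -0.1321,  0.039 ]), np.float64(-58.51691881020257), np.float64(0.04155134096610991))
```

Both views put the lever within about 1.5° of the line, so the cam is low. Next, the closed fingers go behind the push plate.

```bash
python3 -m handwheel '[[[0,0,0.092],[0.17,0,0],1],[[0,0,0.092],[0.17,0,0],1],[[0,0,0.092],[0.17,0,0],1],[[0,0,0.092],[0.17,0,0],1],[[0,0,0.092],[0.17,0,0],1]]'
python3 -m handwheel '[[[0,0,0.092],[0.17,0,0],1],[[0,0,0.092],[0.17,-0.05,-0.3],1],[[0,0,0.089],[0.17,-0.03,-0.6],1],[[0,0,0],[0,0,-0.6],1],[[0,0,0],[0,0,-0.4],1]]'
python3 -m handwheel '[[[0,0,0],[0,0,0],1]]'
python3 - <<'E'
from h import *
ps=[]
for c,(v0,v1,u0,u1) in [("scene",(150,300,180,330)),("top",(170,320,270,420))]:
    p,d=robot.snapshot(c);ps.append(cv2.resize(p[v0:v1,u0:u1,::-1],(400,400),interpolation=cv2.INTER_CUBIC))
cv2.imwrite("pics/d.png",np.hstack(ps))
E
```

```text
time: 8.9
tool_pos: [0.4813, 0.0461, 0.212]
ee_rot: [-3.138, 0.001, 1.15]
wrist_force: [-0.3, -0.3, -1.1]
width: 0.0009
finger_force: 0.0
time: 9.4
tool_pos: [0.5054, 0.0419, 0.1146]
ee_rot: [-3.135, -0.0, 1.573]
wrist_force: [0.2, -0.4, -0.3]
width: 0.0005
finger_force: 0.0
time: 9.5
tool_pos: [0.5039, 0.0421, 0.1134]
ee_rot: [-3.131, -0.001, 1.572]
wrist_force: [-0.5, -0.1, 0.4]
width: 0.0006
finger_force: 0.0
```

View pics/d.png

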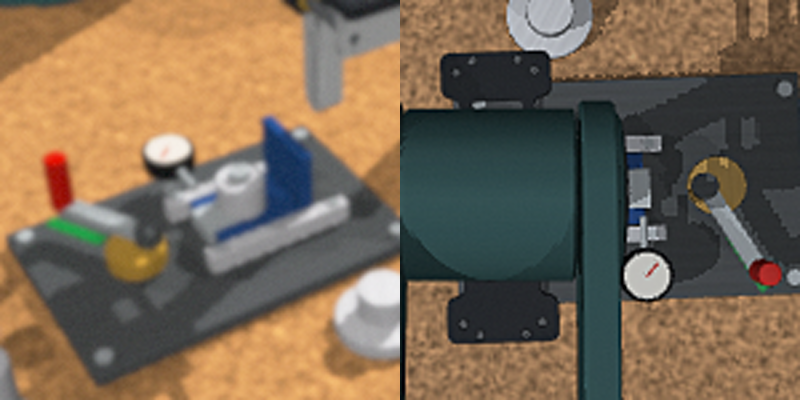

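The finger (scene crop 325,100) is above and behind the plate with a clear gap. I go down and approach the plate.

```bash
python3 -m handwheel '[[[0,0,0],[0.05,0,-0.3],1],[[0,0,0],[0,0,-0.3],1],[[0,0,0],[0,0,-0.3],1],[[0,0,0],[0,-0.1,0],1],[[0,0,0],[0,-0.1,0],1]]'
python3 -m handwheel '[[[0,0,0],[0,-0.1,0],1],[[0,0,0],[0,-0.1,0],1],[[0,0,0],[0,-0.1,0],1],[[0,0,0],[0,-0.1,0],1]]'
```

```text
time: 10.1
tool_pos: [0.5106, 0.0322, 0.0745]
ee_rot: [3.14, 0.0, 1.573]
wrist_force: [0.0, 0.1, 0.4]
width: 0.0007
finger_force: 0.0
time: 10.5
tool_pos: [0.5106, 0.0129, 0.0741]
ee_rot: [3.139, -0.001, 1.573]
wrist_force: [1.2, 2.9, 3.0]
width: 0.0004
finger_force: 1.4
```

```bash
python3 -m handwheel '[[[0,0,0],[0,-0.1,0],1],[[0,0,0],[0,-0.1,0],1],[[0,0,0],[0,-0.1,0],1]]'
python3 -m handwheel '[[[0,0,0],[0,-0.08,0],1],[[0,0,0],[0,-0.06,0],1]]'
python3 -m handwheel '[[[0,0,0],[0,-0.04,0],1]]'
```

```text
time: 10.8
tool_pos: [0.5101, -0.0025, 0.0732]
ee_rot: [3.141, -0.0, 1.573]
wrist_force: [1.1, 3.2, 1.4]
width: 0.0002
finger_force: 1.4
time: 11.0
tool_pos: [0.5099, -0.0063, 0.0731]
ee_rot: [3.141, -0.008, 1.573]
wrist_force: [1.5, 15.5, 4.3]
width: 0.0003
finger_force: 8.0
time: 11.1
tool_pos: [0.5099, -0.0063, 0.0732]
ee_rot: [3.141, -0.012, 1.573]
wrist_force: [1.6, 19.7, 3.7]
width: 0.0007
finger_force: 9.6
```

```bash
python3 -m handwheel '[[[0,0,0],[0,0.3,0],1],[[0,0,0],[0,0.5,0],1],[[0,0,0],[0,0.2,0.5],1],[[0,0,0],[0,0.2,0.8],1],[[0,0,0],[0,0.2,0.8],1]]'
python3 -m handwheel '[[[0,0,0],[0,0.8,0.5],1],[[0,0,0],[0,0.9,0],1],[[0,0,0],[0,0.9,0],1],[[0,0,0],[-0.3,0.9,0],1],[[0,0,0],[-0.3,0.9,0],1]]'
python3 - <<'E'
from h import *
ps=[]
for c,(v0,v1,u0,u1) in [("scene",(170,300,160,290)),("top",(180,310,300,430))]:
    p,d=robot.snapshot(c);ps.append(cv2.resize(p[v0:v1,u0:u1,::-1],(400,400),interpolation=cv2.INTER_CUBIC))
cv2.imwrite("pics/e.png",np.hstack(ps))
E
```

```text
time: 11.6
tool_pos: [0.5084, 0.0583, 0.1774]
ee_rot: [-3.137, 0.003, 1.572]
wrist_force: [1.1, -1.1, 0.1]
width: 0.0006
finger_force: 0.0
time: 12.1
tool_pos: [0.4793, 0.2792, 0.202]
ee_rot: [-3.141, 0.003, 1.571]
wrist_force: [-0.4, -0.0, 0.2]
width: 0.0009
finger_force: 0.0
```

View pics/e.png

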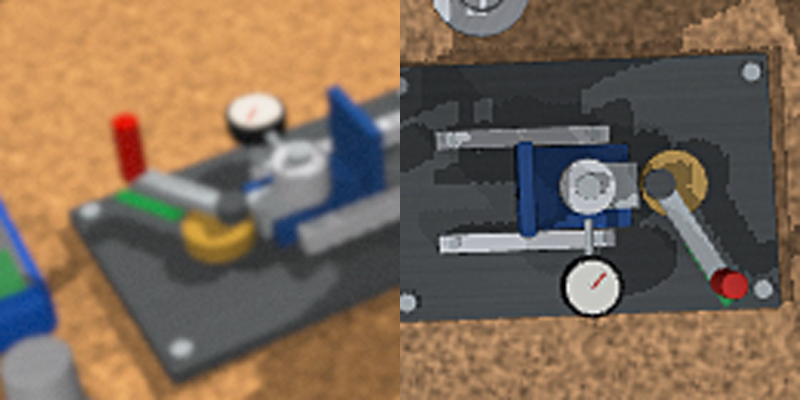

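The nose now ends at about (638,187) in the top half, close to the cam (left edge ≈642), and the lever is still over the line. I'll check the travel numerically.

Run:
```python
from h import *
np.set_printoptions(precision=4,suppress=True)
s=400/130
t=lambda u,v,z:at_z("top",300+(u-400)/s,180+v/s,z)
o=np.array([.5077,-.0601]);yaw=-1.5596
R=np.array([[np.cos(yaw),-np.sin(yaw)],[np.sin(yaw),np.cos(yaw)]])
F=lambda p:R.T@(p[:2]-o)
print("plate rear",F(t(517,143,.078)),F(t(521,233,.078)),"want -.038; was -.070")
print("nose",F(t(638,187,.045)),"want .037","hub",F(t(660,183,.045)))
k=F(t(735,283,.08))-[.05,0];print("knob ang",np.degrees(np.arctan2(k[1],k[0])))
for c in ("top",):
    for q in ["flange","meter","bottle","sleeve","push_plate","cam_knob"]:
        print(q,[(np.round(b["bbox"]).astype(int).tolist(),round(b["p"],2)) for b in robot.boxes_of(q,c)[:2]])
```

```text
plate rear [-0.0435  0.0287] [-0.0435 -0.0274] want -.038; was -.070
nose [ 0.0347 -0.0019] want .037 hub [0.049  0.0001]
knob ang -59.32744102413028
flange []
meter [([376, 230, 416, 276], 0.27)]
bottle [([212, 245, 246, 274], 0.7)]
sleeve [([437, 180, 470, 207], 0.63)]
push_plate [([337, 226, 379, 257], 0.81)]
cam_knob [([376, 227, 414, 276], 0.98)]
```

Run:
```python
from h import *
np.set_printoptions(precision=4,suppress=True)
o=np.array([.5077,-.0601]);yaw=-1.5596
R=np.array([[np.cos(yaw),-np.sin(yaw)],[np.sin(yaw),np.cos(yaw)]])
def cloud(c,d):
    C=robot.calibration(c);K=np.array(C["mtx"]);T=np.array(C["extrinsics"])
    v,u=np.mgrid[:400,:640];P=np.stack([u,v,np.ones_like(u)],-1).reshape(-1,3)@np.linalg.inv(K).T*d.reshape(-1,1)
    W=P@T[:3,:3].T+T[:3,3];W[:,:2]=(W[:,:2]-o)@R;return W[d.ravel()>0]
for c in("top","scene"):
    for n,d in(("before",np.load(c+"0.npy")),("after",robot.snapshot(c)[1])):
        W=cloud(c,d);y0=abs(W[:,1])
        q=lambda m:(m.sum(),np.percentile(W[m,0],[3,50,97]) if m.sum() else None)
        print(c,n,"plate",q((y0<.028)&(W[:,2]>.062)&(W[:,2]<.09)&(W[:,0]>-.1)&(W[:,0]<-.02)),
          "collar",q((y0<.022)&(W[:,2]>.05)&(W[:,2]<.060)&(W[:,0]>-.05)&(W[:,0]<.03)),
          "edge x",q((y0<.06)&(abs(W[:,2]-.012)<.006)&(W[:,0]>.09)&(W[:,0]<.15)))
```

```text
top before plate (np.int64(182), array([-0.0714, -0.0658, -0.0229])) collar (np.int64(208), array([-0.0421, -0.0274, -0.0111])) edge x (np.int64(1094), array([0.0911, 0.1091, 0.1272]))
top after plate (np.int64(161), array([-0.0443, -0.0398, -0.0344])) collar (np.int64(210), array([-0.0164, -0.0005,  0.0165])) edge x (np.int64(1081), array([0.0912, 0.1092, 0.1272]))
scene before plate (np.int64(187), array([-0.0696, -0.0621, -0.0231])) collar (np.int64(160), array([-0.0408, -0.0219, -0.0095])) edge x (np.int64(956), array([0.0914, 0.1106, 0.1285]))
scene after plate (np.int64(173), array([-0.0433, -0.035 , -0.0334])) collar (np.int64(203), array([-0.0349, -0.0001,  0.0176])) edge x (np.int64(970), array([0.0912, 0.1105, 0.1286]))
```

The evidence for fully home is mixed: the force shows a hard stop, but the position reads a few mm short. I'll push once more, firmly, to make sure.

```bash
python3 -m handwheel '[[[0,0,0],[0.15,-0.9,0],1],[[0,0,0],[0.15,-0.9,0],1],[[0,0,0],[0.15,-0.9,0],1],[[0,0,0],[0.1,-0.9,0],1],[[0,0,0],[0,-0.9,-0.3],1]]'
python3 -m handwheel '[[[0,0,0],[0,-0.2,-0.7],1],[[0,0,0],[0,0,-0.8],1],[[0,0,0],[0,0,-0.7],1],[[0,0,0],[0,-0.2,-0.1],1],[[0,0,0],[0,-0.3,0],1]]'
```

```text
time: 13.1
tool_pos: [0.5089, 0.0509, 0.1903]
ee_rot: [3.136, 0.0, 1.571]
wrist_force: [-0.1, -0.1, 0.1]
width: 0.0004
finger_force: 0.0
time: 13.6
tool_pos: [0.5066, 0.0177, 0.0724]
ee_rot: [-3.139, 0.0, 1.573]
wrist_force: [-0.6, 0.5, 0.8]
width: 0.0004
finger_force: 0.0
```

```bash
python3 -m handwheel '[[[0,0,0],[0,-0.2,0],1],[[0,0,0],[0,-0.15,0],1]]'
python3 -m handwheel '[[[0,0,0],[0,-0.1,0],1]]'
python3 -m handwheel '[[[0,0,0],[0,-0.1,0],1]]'
python3 -m handwheel '[[[0,0,0],[0,-0.1,0],1],[[0,0,0],[0,0,0],1]]'
python3 - <<'E'
from h import *
p,d=robot.snapshot("scene")
cv2.imwrite("pics/f.png",cv2.resize(p[180:280,200:330,::-1],(780,600),interpolation=cv2.INTER_CUBIC))
print(robot.get_obs())
E
```

```text
time: 13.8
tool_pos: [0.5091, -0.0005, 0.0757]
ee_rot: [3.137, 0.001, 1.571]
wrist_force: [0.6, -0.2, -0.1]
width: 0.0005
finger_force: 0.0
time: 13.9
tool_pos: [0.5087, -0.005, 0.0751]
ee_rot: [3.138, 0.001, 1.572]
wrist_force: [-0.6, -0.2, -1.1]
width: 0.0
finger_force: 0.0
time: 14.0
tool_pos: [0.5085, -0.0063, 0.0749]
ee_rot: [3.138, -0.007, 1.572]
wrist_force: [-0.6, 15.6, 5.6]
width: 0.0004
finger_force: 7.9
time: 14.2
tool_pos: [0.5085, -0.0064, 0.0751]
ee_rot: [3.138, -0.017, 1.574]
wrist_force: [0.2, 19.7, 5.2]
width: 0.0008
finger_force: 9.9
{'time': 14.25, 'joint_positions': array([-0.13456261,  0.0781502 ,  1.69596645,  0.01662517,  1.36587711,
       -0.14148753]), 'qvel': array([ 0.00509472,  0.00135305,  0.00278194, -0.0090485 , -0.00113719,
        0.00246351]), 'joint_torque': array([-10.06231159, -28.69365692, -26.76507533,  -5.89939758,
        -0.8439735 ,   0.04270185]), 'tool_pos': array([ 0.508496  , -0.00637565,  0.07509161]), 'ee_rot': array([ 3.13774048, -0.01589835,  1.57438179]), 'wrist_force': array([ 0.85815334, 19.35982697,  5.61473002]), 'wrist_torque': array([3.24566716, 0.06874521, 0.09148165]), 'finger_force': 9.679927825927734, 'width': 0.0001701457363833219}
```

View pics/f.png

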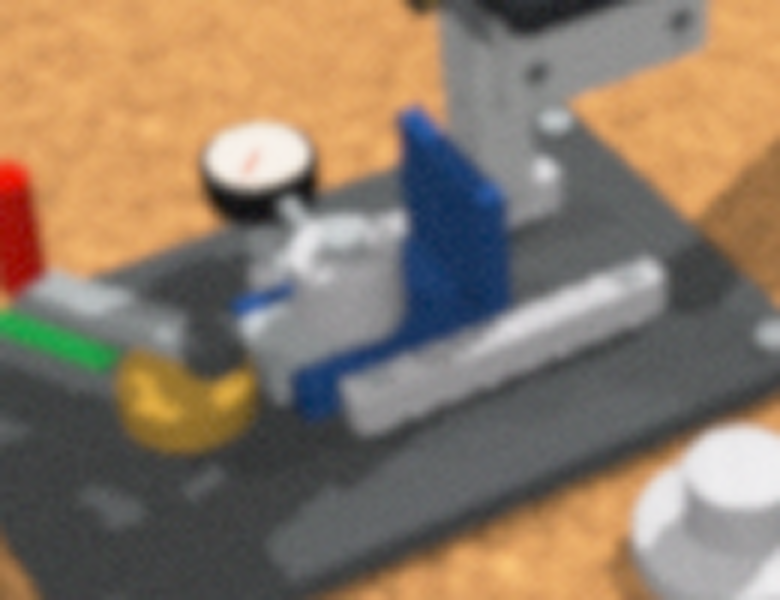

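The slide stops at exactly the same place (y = -6.3 mm) under about 20 N, roughly ten times its friction. The nose (crop 250,320) sits right by the cam at its low side, so the slide is at its hard stop. The collar is seated. I back off, clear the hand and hand in.

```bash
python3 -m handwheel '[[[0,0,0],[0,0.4,0],1],[[0,0,0],[0,0.5,0],1],[[0,0,0],[0,0.3,0.5],1],[[0,0,0],[0,0,0.8],1],[[0,0,0],[0,0,0.8],1]]'
python3 -m handwheel '[[[0,0,0],[0,0,0.7],1],[[0,0,0],[0,0.7,0],1],[[0,0,0],[0,0.7,0],1],[[0,0,0],[0,0,0],1],[[0,0,0],[0,0,0],1]]'
python3 - <<'E'
from h import *
p,d=robot.snapshot("top");cv2.imwrite("pics/g.png",cv2.resize(p[150:320,200:500,::-1],(780,442),interpolation=cv2.INTER_CUBIC))
E
```

```text
time: 14.75
tool_pos: [0.5068, 0.0469, 0.1791]
ee_rot: [-3.141, -0.0, 1.575]
wrist_force: [0.8, 0.4, -0.1]
width: 0.0007
finger_force: 0.0
time: 15.25
tool_pos: [0.5073, 0.1165, 0.2134]
ee_rot: [3.141, 0.001, 1.575]
wrist_force: [-1.0, -0.6, -0.8]
width: 0.0004
finger_force: 0.0
```

View pics/g.png

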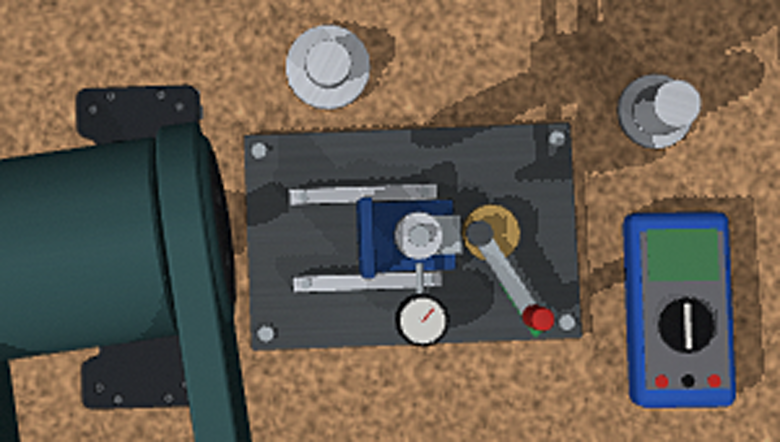

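The final view shows the lever over the green line, the slide against its stop with the collar on it, everything else unmoved and the hand clear.

```bash
python3 -c "
from bench import robot
print(robot.close_job())"
```

```text
the job is handed in; nothing more can be done
None
```

I handed the job in: the cam lever is over the green line (within about 1.5°), and then the slide was pushed until it stopped dead. I take that as fully home, because it held at the same point under 20 N on two pushes, though camera readings of its travel ranged from home to about 5 mm short. The collar is seated, the other things look unmoved and the hand is clear.

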